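Drive a stuck dowel out of a guide tube with a drift

TASK

Take the red-handled drift out of its grey stand, feel its tip into the bore under the brass funnel, and with it drive the stuck steel dowel gently down out of the brass tube until it stands fully home in the receiver below, always pressing on the fixture with less than 25 N. Then stand the drift fully back in its stand, never letting it fall over, and leave the jar and the measuring cone where they are.

Things in the scene. Friction and masses are not known exactly. Their poses are not given: they have to be found in the camera images.
- fixture: Pin-removal fixture fixed to the worktop: green base 70 x 130 mm (local x, y), origin centre of its underside, z up. Two rails along y carry a grey saddle with a blue spine (+x side), receiver cup, brass tube and funnel on one upright bore axis at local x = 0. The saddle is locked anywhere within 18 mm either way along y; where is NOT read: find it by touch or eye.
- rim_level (a point): Point of the base (not of the saddle), at local x = y = 0, at the height of the brass funnel's rim, 83.2 mm. Funnel opening about 50 mm across; its cone falls 24 degrees from level to the bore mouth. Everything on the saddle sinks 1 mm for each 4 N of downward push, 6 mm at most, and springs back. Brass is grippy (friction about 0.6): a tip on the cone does not slide in by itself.
- bore_level (a point): Point of the base (not of the saddle), at local x = y = 0, at the height of the bore mouth, 74.5 mm, where the funnel ends. The bore is 11 mm in diameter and runs down through the brass tube to 50.5 mm.
- receiver_floor (a point): Point of the base (not of the saddle), at local x = y = 0, at the height of the receiver cup's floor, 22.5 mm; the aluminium cup's rim is at 38.5 mm, 12 mm below the brass tube, straight under the bore.
- dowel (a joint): How far (m) the steel dowel (10 mm diameter, 24 mm long) is driven down. 0: it fills the brass tube, its top at the bore mouth; it starts 0 to 5 mm down; 0.028: it stands on the receiver's floor, its top at 46.5 mm, 4 mm clear of the tube. Stuck: needs a steady 6 N push (0.6 N more for each 10 mm/s), stays where it is left, cannot be drawn up.
- drift: The drift: steel rod 8.8 mm in diameter, origin at the centre of its tip (lower end), z up the rod. Tip bevelled over 2 mm to 6.4 mm; 72 mm of rod, a 17 mm collar to 76 mm, a red handle 17 x 17 mm (faces square to local x, y) from 76 to 116 mm, a cap to 120 mm. About 90 g. It starts upright in its stand, tip 4 mm above the worktop.
- drift_handle (a point): The centre of the drift's red handle, 96 mm from the tip along the rod; same axes as the drift.
- drift_stand: The drift's stand, fixed to the worktop: a grey block 60 x 60 mm, 40 mm high, with a 12 mm hole down its middle, bevelled 4 mm at the mouth and 36 mm deep (floor 4 mm above the worktop). Origin at the centre of its underside, z up.
- jar: A loose sample jar with a white lid, 54 mm across, 62 mm high; origin at the centre of its underside. A bystander.
- cone: A loose measuring cone standing on its 40 mm disc, 82 mm high, with a thin shaft; origin at the centre of its underside. A bystander.
There are look-alikes about, which are no part of the job. What is shaped like the drift_stand but turquoise is not meant.

How it is judged:
On the way, in this order (a step that is already met when the one before it is completed fails the run):
1. the drift is lifted clear out of its stand (height (world z) of drift above 0.045 m), for 0.1 s.
2. the dowel has been driven out of the brass tube and stands home in the receiver (value of joint dowel above 0.026 m), for 0.1 s.
3. the drift has been drawn out of the bore again (height (world z) of drift above 0.09 m), for 0.1 s.
At the end, for the whole second after the job is handed in: The dowel is driven at least 26 of its 28 mm, so it is out of the brass tube and on the receiver's floor; the drift stands released and at rest in its stand's hole, tip within 5 mm of the hole's axis and at most 8 mm above the worktop (4 mm above the hole's floor), within 0.12 rad of upright (value of joint dowel above 0.026 m and horizontal distance between drift and drift_stand below 0.005 m and height (world z) of drift below 0.008 m and angle between drift's own z axis and vertical below 0.12 rad and linear speed of drift below 0.02 m/s); the robot touches nothing.
It fails at once if the drift presses on the fixture (base, head or dowel) with more than 25 N (contact force between drift and fixture above 25 N).
It fails at once if the hand or arm pushes the fixture with more than 25 N (contact force between any of the fingers, the arm and fixture above 25 N).
It fails at once if the drift is dropped or laid over (angle between drift's own z axis and vertical above 0.6 rad).
It fails at once if the jar or the measuring cone is moved more than 20 mm (distance of any of jar, cone from where it was at the start of the episode above 0.02 m).
It also fails if it takes over 67 s, if anything falls off the work surface, if the arm or the gripper's body presses on something with over 40 N, if the wrist force passes 120 N, or if a joint passes its speed limit or range.

ROBOT

A 6-joint arm with a two-finger parallel gripper is mounted at the origin on the work surface; the furniture and walls round the work are solid. World frame = base frame: x ahead of the robot, y to its left, z up, the work surface at z = 0. Lengths are in m, angles in rad, forces in N, time in s.
With the tool pointing down it reaches from about 0.275 to 0.725 m from the base axis. Payload 15.9 kg.
Tool frame: the origin (TCP) lies between the finger pads; the fingertips stand env.tip_reach ahead of it and the grasp point (between the pads) is the TCP (env.tip_reach is the distance from the TCP to the fingertips, in m); z points along the fingers, y is the line along which they close (so a half turn about z gives the same grasp; the last joint's range is limited). The gripper opens to 85 mm and grips with 20 to 120 N. Pads are 22 mm wide; open, the fingers measure 114 mm over their backs; the gripper's body (76 mm by 85 mm) begins 54 mm behind the grasp point. The pads swing forward as they close: fully open they stand 13 mm farther back than shut.
Start: joints at [-1.152, 0.213, -0.034, 1.323, 0, 1.571], TCP at [0.203, -0.457, 0.21] pointing down, gripper open.
Joint ranges: [-2.98, 2.98], [-0.74, 1.72], [-1.14, 1.35], [-2.1, 2.04], [-1.57, 1.44], [-3.14, 3.14]. Speed limits (rad/s): [1.89, 1.89, 2.39, 2.57, 3.14, 3.14].

INTERFACE

Orientations are given as a unit quaternion [x, y, z, w].
In Python, from bench import env, inverse_kinematics, monitor, imaging, order gives the robot as it stands. The module is installed in compiled form; this text tells all that it offers. Calls block until the motion is done:
- env.move_to(position, orientation): joint-space move of the TCP to a pose.
- env.line_to(position, rotation=None, vel=0.15, force_limit=None): straight line of the TCP; rotation=None keeps the orientation; vel is the mean speed in m/s. With force_limit (N) it stops when the force on the tool has changed by that much, and returns True; else False.
- env.goto_joints(angles): joint-space move.
- env.set_gripper(opening, grip_force=None): opening from 0.0 (shut) to 1.0 (fully open); grip_force is the grip in N (None keeps the last); returns when the fingers have stopped.
- env.pause(seconds).
- inverse_kinematics(position, orientation): joint angles nearest the present ones, or None.
- monitor.get_obs(): the state.
- imaging.read_camera(name): name is "scene" or "top" or "wrist"; returns a dict with "frame" (420x560x3 uint8, red, green, blue), "range_z" (420x560 float32, m along the optical axis (not along the pixel's ray), 0 where there is no reading), "fx", "fy", "cx", "cy" (pixels), "origin" and "attitude" of the camera in the world. Camera axes: x right, y down, z forward; pixel columns grow to the right and rows downward; lengths in m; the calibration is good to about 2 mm. A picture is of the moment at which its call begins.
A pose or a line that the arm cannot do raises env.PlanningError and nothing moves.
- order.hand_in(): hands the job in; it is judged then, once.
The state is a dict: "time_s": time; "qpos": joint angles; "joint_vel": joint speeds; "effort": joint torques, N m; "tcp_pos": TCP position; "orientation": TCP orientation; "ft_force": force on the tool from outside, world axes, zero at the start; "ft_torque": the same for the moment, N m; "finger_gap": opening from 0.0 (shut) to 1.0 (fully open); "gripper_force": force on a finger pad.
Only numpy, scipy, OpenCV 4.12 (cv2) and the standard library are available. Lean on these libraries where they do the work, as an engineer would, in place of code of your own. Each camera call takes 0.05 s, during which the arm holds its last target. There are 200 camera calls.

## Working session

There is one attempt and no reset: what is moved stays moved. The work goes in short steps, each a Python script; the robot and the scene stay as the last script left them, time stands still between calls to the robot, and variables do not carry over. Pictures are saved under pics/ and viewed, at most 10 in all, crops included, and the job is handed in when it is done.

```bash
mkdir -p pics
cat > h.py <<'E'
import numpy as np, cv2
from scipy.spatial.transform import Rotation as R
from bench import env, inverse_kinematics, monitor, imaging, order
def cam(n):
    c=imaging.read_camera(n); a=np.array(c["attitude"],float)
    c["R"]=R.from_quat(a).as_matrix() if a.size==4 else a.reshape(3,3)
    c["o"]=np.array(c["origin"],float); return c
def save(c,f): cv2.imwrite("pics/"+f,c["frame"][:,:,::-1])
def ray(c,u,v): return c["R"]@np.array([(u-c["cx"])/c["fx"],(v-c["cy"])/c["fy"],1.])
def plane(c,u,v,z): d=ray(c,u,v); return c["o"]+d*(z-c["o"][2])/d[2]
def cloud(c):
    v,u=np.mgrid[:420,:560]; z=c["range_z"].astype(float)
    p=np.stack([(u-c["cx"])/c["fx"]*z,(v-c["cy"])/c["fy"]*z,z],-1)
    P=p@c["R"].T+c["o"]; P[z==0]=np.nan; return P
def proj(c,p): q=c["R"].T@(np.array(p)-c["o"]); return c["fx"]*q[0]/q[2]+c["cx"],c["fy"]*q[1]/q[2]+c["cy"]
E
python3 - <<'E'
from h import *
for n in("scene","top"):
    c=cam(n); save(c,n+".png"); print(n,c["attitude"],c["o"],c["fx"],c["cx"],c["cy"],(c["range_z"]>0).mean())
o=monitor.get_obs(); print(o["time_s"],o["tcp_pos"],o["orientation"],o["ft_force"],env.tip_reach)
E
```

```text
scene [-0.45575979  0.82021125 -0.29881013  0.17392249] [-0.11012007  0.00255561  0.75945694] 446.36932171156445 282.1648821312801 213.2998037373575 0.9960841836734694
top [-0.67392133  0.7308751  -0.07776617  0.07486026] [ 0.21420473 -0.27816377  0.91277209] 501.34609032117703 279.5818493583022 208.25528756478215 0.9961181972789116
0.1 [ 0.2031893  -0.45649465  0.20997225] [ 9.78153688e-01  2.07882457e-01 -1.19704342e-04 -4.82664052e-04] [ 0.65289282 -0.17659355  0.0980794 ] 0.019
```

View pics/scene.png

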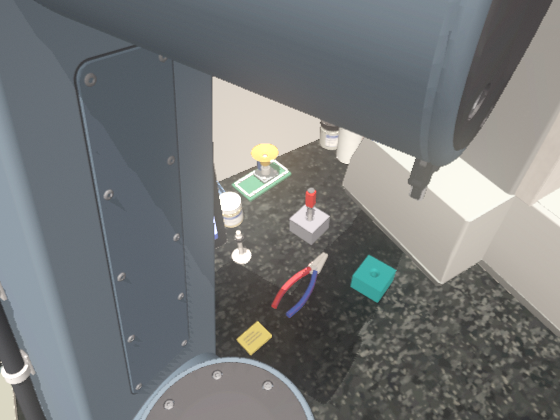

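View pics/top.png

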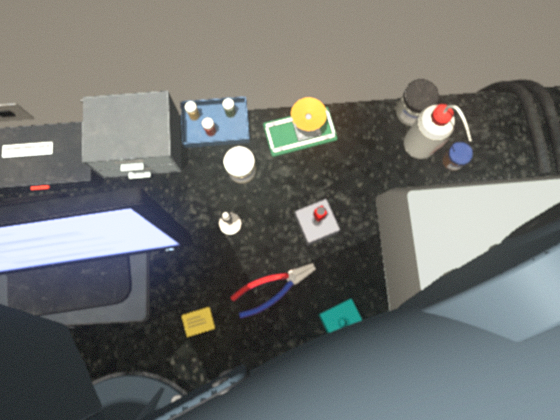

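The scene view shows the red-handled drift at (311,198) in the grey stand at (310,223), the fixture at (264,170), the jar at (231,208), the cone at (241,250) and the turquoise block at (373,278). The top view shows the drift at (320,213), the stand at (318,221), the fixture funnel at (309,114), the jar at (239,163), the cone at (229,222) and turquoise at (341,317).

Things that could be mistaken for the drift or its stand:
- Red-handled pliers at top (260,285).
- Red bottle cap at top (442,114).
- Turquoise stand at top (341,317).

I choose the drift at top (320,213) in the grey stand.

Run:
```python
from h import *
t=cam("top"); s=cam("scene")
def red(c): 
    h=cv2.cvtColor(c["frame"],cv2.COLOR_RGB2HSV); return (((h[...,0]<8)|(h[...,0]>172))&(h[...,1]>150)&(h[...,2]>70))
def yel(c):
    h=cv2.cvtColor(c["frame"],cv2.COLOR_RGB2HSV); return ((h[...,0]>15)&(h[...,0]<35)&(h[...,1]>130)&(h[...,2]>110))
def grn(c):
    h=cv2.cvtColor(c["frame"],cv2.COLOR_RGB2HSV); return ((h[...,0]>60)&(h[...,0]<85)&(h[...,1]>90)&(h[...,2]>50))
def box(m,u0,u1,v0,v1): 
    k=np.zeros(m.shape,bool); k[v0:v1,u0:u1]=m[v0:v1,u0:u1]; return k
for n,c,bd,bf in(("top",t,(300,345,195,235),(255,345,90,160)),("scene",s,(295,330,180,215),(225,300,135,200))):
    P=cloud(c)
    for nm,m in(("red",box(red(c),*bd)),("funnel",box(yel(c),*bf)),("green",box(grn(c),*bf))):
        v,u=np.nonzero(m); q=P[m]; print(n,nm,len(u),u.mean().round(1),v.mean().round(1),np.nanmedian(q,0).round(4),np.nanmin(q,0).round(3),np.nanmax(q,0).round(3))
        if nm!="red": print(cv2.minAreaRect(np.c_[u,v].astype(np.float32)), [plane(c,*b,.0832 if nm=="funnel" else .01)[:2].round(4) for b in cv2.boxPoints(cv2.minAreaRect(np.c_[u,v].astype(np.float32)))])
P=cloud(t)
for nm,(u0,u1,v0,v1),z in(("stand",(290,345,195,245),(.036,.044)),("jar",(215,265,140,190),(.055,.068)),("cone",(210,250,200,240),(.01,.09)),("wall",(380,400,190,300),(.03,.3)),("tallL",(180,250,95,145),(.02,.3))):
    q=P[v0:v1,u0:u1].reshape(-1,3); q=q[(q[:,2]>z[0])&(q[:,2]<z[1])]
    print(nm,len(q),np.median(q,0).round(4),q.min(0).round(3),q.max(0).round(3), cv2.minAreaRect(q[:,:2].astype(np.float32)))
b=np.r_["1",t["frame"][80:260,190:360]]; cv2.imwrite("pics/crop.png",cv2.resize(b[:,:,::-1],None,fx=3.2,fy=3.2,interpolation=2))
```

```text
top red 63 319.2 215.3 [ 0.3722 -0.3507  0.1171] [ 0.368 -0.363  0.089] [ 0.381 -0.344  0.123]
top funnel 883 308.4 113.4 [ 0.5669 -0.354   0.0797] [ 0.532 -0.399 -0.076] [ 0.653 -0.323  0.087]
((309.0923156738281, 113.16153717041016), (33.861480712890625, 33.98551559448242), 60.2551155090332) [array([ 0.5786, -0.315 ]), array([ 0.6065, -0.3703]), array([ 0.5483, -0.3944]), array([ 0.5213, -0.3397])]
top green 596 289.5 136.7 [ 0.5514 -0.3123  0.0095] [ 0.514 -0.408  0.005] [ 0.582 -0.271  0.015]
((299.58160400390625, 131.319580078125), (33.72658157348633, 67.76239776611328), 75.67728424072266) [array([ 0.5808, -0.2709]), array([ 0.6047, -0.3997]), array([ 0.5372, -0.4087]), array([ 0.5141, -0.2818])]
scene red 111 309.8 198.7 [ 0.3721 -0.3477  0.1056] [ 0.366 -0.362  0.082] [ 0.381 -0.343  0.121]<stdin>:14: RuntimeWarning: Mean of empty slice.
  ret = ret.dtype.type(ret / rcount)
  return np.nanmean(a, axis, out=out, keepdims=keepdims)
Traceback (most recent call last):
ValueError: zero-size array to reduction operation fmin which has no identity
```

Run:
```python
from h import *
t=cam("top"); s=cam("scene"); Ps=cloud(s); P=cloud(t)
h=cv2.cvtColor(s["frame"],cv2.COLOR_RGB2HSV); print(h[152,264],h[180,245],Ps[152,264],s["frame"][152,264])
for m,z in(((h[...,0]>15)&(h[...,0]<35)&(h[...,1]>100)&(h[...,2]>90),.0832),):
    k=np.zeros(m.shape,bool); k[130:175,240:290]=m[130:175,240:290]; v,u=np.nonzero(k); print(len(u))
    if len(u): print(u.mean(),v.mean(),plane(s,(u.min()+u.max())/2,(v.min()+v.max())/2,z),np.nanmedian(Ps[k],0),np.nanmax(Ps[k],0))
for nm,(u0,u1,v0,v1),z in(("stand",(290,345,195,245),(.036,.044)),("jar",(215,265,140,190),(.055,.068)),("cone",(210,250,200,240),(.01,.09)),("wall",(380,400,190,300),(.03,.3)),("tray",(180,250,95,145),(.01,.3)),("drift",(300,340,195,235),(.09,.13)),("rim",(285,335,90,135),(.081,.09))):
    q=P[v0:v1,u0:u1].reshape(-1,3); q=q[(q[:,2]>z[0])&(q[:,2]<z[1])]
    if len(q): print(nm,len(q),np.median(q,0).round(4),q.min(0).round(3),q.max(0).round(3), cv2.minAreaRect(q[:,:2].astype(np.float32)))
cv2.imwrite("pics/crop.png",cv2.resize(t["frame"][80:260,190:360,::-1],None,fx=3.2,fy=3.2,interpolation=2))
```

```text
[ 30  82 255] [ 69  59 222] [ 0.57194209 -0.35793291  0.07339886] [255 255 173]
36
263.97222222222223 159.58333333333334 [ 0.55761309 -0.34752794  0.0832    ] [ 0.55198127 -0.34655134  0.06226794] [ 0.59276826 -0.32673294  0.08392076]
stand 942 [ 0.3734 -0.3499  0.0395] [ 0.341 -0.39   0.036] [ 0.415 -0.316  0.044] ((0.3784148693084717, -0.3536941409111023), (0.06039224937558174, 0.06060740351676941), 17.86901092529297)
jar 694 [ 0.4922 -0.2237  0.0611] [ 0.467 -0.249  0.055] [ 0.521 -0.197  0.066] ((0.49313074350357056, -0.22351832687854767), (0.052541427314281464, 0.05284161865711212), 24.202640533447266)
cone 124 [ 0.39   -0.1975  0.0664] [ 0.381 -0.205  0.01 ] [ 0.401 -0.187  0.084] ((0.39104223251342773, -0.19597768783569336), (0.017330942675471306, 0.020148394629359245), 86.33755493164062)
wall 1906 [ 0.3248 -0.4603  0.1196] [ 0.229 -0.471  0.041] [ 0.406 -0.457  0.185] ((0.3173428177833557, -0.46112537384033203), (0.012400195002555847, 0.17692458629608154), 87.19999694824219)
tray 1114 [ 0.6011 -0.172   0.0236] [ 0.546 -0.243  0.01 ] [ 0.651 -0.116  0.052] ((0.5984569191932678, -0.1791427731513977), (0.1271432489156723, 0.1053229421377182), 89.74479675292969)
drift 147 [ 0.3755 -0.3525  0.1191] [ 0.368 -0.364  0.091] [ 0.387 -0.343  0.126] ((0.3778248131275177, -0.35335657000541687), (0.01688493974506855, 0.017147937789559364), 27.99751091003418)
rim 317 [ 0.5659 -0.3533  0.0827] [ 0.531 -0.384  0.081] [ 0.594 -0.323  0.087] ((0.5620454549789429, -0.3528140187263489), (0.06080227717757225, 0.06071586534380913), 80.46662902832031)
```

View pics/crop.png

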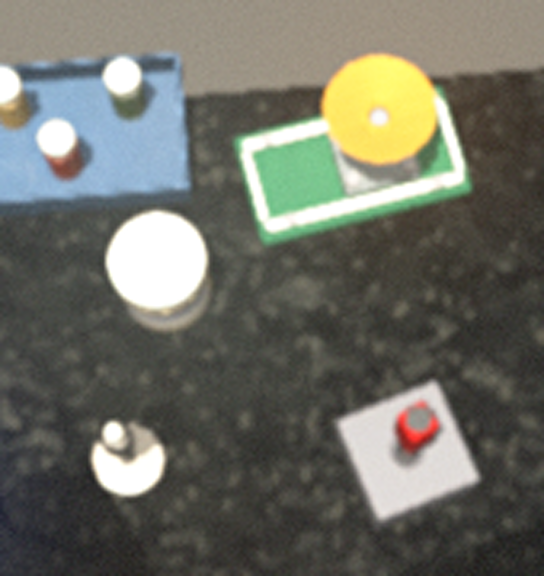

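The crop shows the red drift handle at (417,425) in the grey stand at (408,450), and the funnel with the grey dowel spot at (378,117). All of these match the description. I'll go above the drift and look with the wrist camera.

```bash
cat >> h.py <<'E'
def down(a): return (R.from_euler("z",a,degrees=True)*R.from_euler("x",np.pi)).as_quat()
E
python3 - <<'E'
from h import *
o=monitor.get_obs(); p=np.array(o["tcp_pos"])
env.line_to(p+[0,0,.1])
env.move_to([.36,-.34,.30],down(20))
c=cam("wrist"); save(c,"w1.png"); P=cloud(c); print(c["o"],c["R"].round(3),c["fx"])
h=cv2.cvtColor(c["frame"],cv2.COLOR_RGB2HSV); m=((h[...,0]<8)|(h[...,0]>172))&(h[...,1]>130)&(h[...,2]>60)
v,u=np.nonzero(m); print(len(u),u.mean(),v.mean())
for nm,z in(("stand",(.037,.043)),("handle",(.116,.13))):
    k=(P[...,2]>z[0])&(P[...,2]<z[1])&(np.hypot(P[...,0]-.378,P[...,1]+.3535)<.045); q=P[k]
    if len(q): v,u=np.nonzero(k); print(nm,len(q),np.median(q[:,2]),u.mean(),v.mean(),cv2.minAreaRect(q[:,:2].astype(np.float32)))
print(proj(c,[.378,-.3535,.124]))
E
```

```text
[ 0.43541661 -0.31307351  0.46310349] [[ 0.343 -0.892 -0.293]
 [-0.939 -0.327 -0.106]
 [-0.001  0.311 -0.95 ]] 337.6288974813034
1246 318.91412520064205 161.49036918138043
stand 1928 0.040169616403221114 292.5902489626556 153.0591286307054 ((0.37813693284988403, -0.3546120226383209), (0.06021802872419357, 0.06002264469861984), 17.844999313354492)
handle 260 0.12298102054001384 296.2692307692308 167.27692307692308 ((0.37824907898902893, -0.3545410633087158), (0.017051009461283684, 0.016844522207975388), 26.600709915161133)
(np.float64(295.6447497771969), np.float64(168.64824044076954))
```

View pics/w1.png

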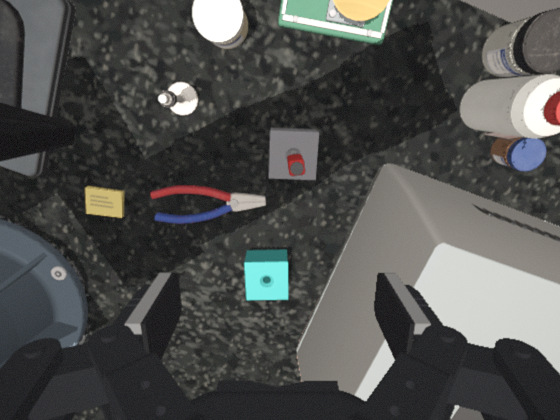

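The wrist view shows the drift cap at (296,168) standing in the grey stand at (293,153), the turquoise look-alike at (266,275) and the pliers at (210,203). The two views agree on the drift within 1 mm, and its cap height of 0.123 m fits the text's 0.124 m. I'll grasp the handle, lift it, and look at the fixture.

Run:
```python
from h import *
X,Y=.3781,-.3543
env.move_to([X,Y,.22],down(27))
print(env.line_to([X,Y,.100],vel=.08,force_limit=8))
env.set_gripper(0.0,60); env.pause(.3)
o=monitor.get_obs(); print(o["finger_gap"],o["gripper_force"],o["tcp_pos"],o["ft_force"],o["orientation"])
print(env.line_to([X,Y,.22],vel=.08))
env.pause(.3); o=monitor.get_obs(); print(o["finger_gap"],o["tcp_pos"],o["ft_force"],o["time_s"])
env.move_to([.475,-.33,.26],down(27)); env.pause(.3)
c=cam("wrist"); save(c,"w2.png"); P=cloud(c)
h=cv2.cvtColor(c["frame"],cv2.COLOR_RGB2HSV)
rim=(abs(P[...,2]-.0832)<.003)&(np.hypot(P[...,0]-.566,P[...,1]+.354)<.05)
q=P[rim]; print("rim",len(q),cv2.minEnclosingCircle(q[:,:2].astype(np.float32)),cv2.fitEllipse(cv2.convexHull(q[:,:2].astype(np.float32))))
g=((h[...,0]>60)&(h[...,0]<85)&(h[...,1]>90)); q=P[g&(P[...,2]<.03)]; q=q[np.hypot(q[:,0]-.56,q[:,1]+.34)<.1]; print("green",len(q),np.median(q,0),cv2.minAreaRect(q[:,:2].astype(np.float32)))
print(proj(c,[.566,-.354,.0745]),monitor.get_obs()["tcp_pos"])
```

```text
False
0.08351956205793346 58.95197331905365 [ 0.37817757 -0.35436997  0.10009952] [0.5097786 0.7637692 3.9296528] [9.72371381e-01 2.33439246e-01 7.86142235e-05 9.65685023e-05]
False
0.08207104691733301 [ 0.37807413 -0.35427753  0.21989289] [-0.18862614 -1.1645187   0.12499576] 7.0333
rim 1683 ((0.5627294182777405, -0.35424748063087463), 0.03140042722225189) ((0.5626800060272217, -0.354156494140625), (0.061876531690359116, 0.06226937845349312), 12.350791931152344)
green 0 [nan nan nan] ((0.0, 0.0), (0.0, 0.0), 0.0)
(np.float64(340.1691752772998), np.float64(108.52357094611085)) [ 0.47438996 -0.33027377  0.26006997]
  return _methods._mean(a, axis=axis, dtype=dtype,
  ret = um.true_divide(
```

View pics/w2.png

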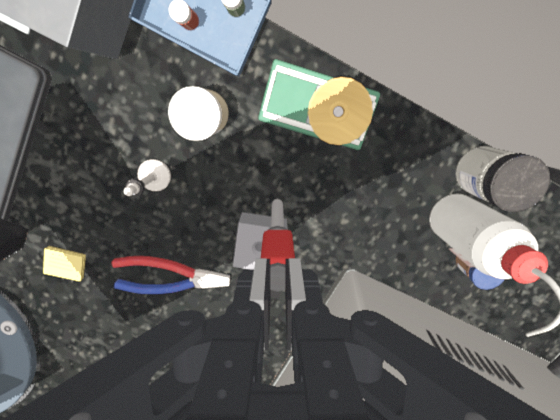

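The wrist view shows the drift held upright with its tip at about (278,204), the funnel at (340,111) and the bore spot at (338,112). Next I'll get the bore centre from the pixels and check the tip's place in the hand.

```bash
cat >> h.py <<'E'
def bore(c,z=.0735,g=(.563,-.354)):
    u0,v0=proj(c,[*g,z]); h=cv2.cvtColor(c["frame"],cv2.COLOR_RGB2HSV)
    yel=(h[...,0]>12)&(h[...,0]<35)&(h[...,1]>60); m=(~yel).astype(np.uint8)
    n,l,s,ct=cv2.connectedComponentsWithStats(m,connectivity=4)
    k=min((i for i in range(1,n) if 15<s[i,4]<1500),key=lambda i:np.hypot(*(ct[i]-[u0,v0])))
    return ct[k],s[k,4],plane(c,*ct[k],z)
E
python3 - <<'E'
from h import *
for i,(p) in enumerate([None,[.475,-.33,.21],[.495,-.30,.21]]):
    if p: env.line_to(p); env.pause(.3)
    c=cam("wrist"); t=np.array(monitor.get_obs()["tcp_pos"]); print(bore(c)); print("tip exp",proj(c,t-[0,0,.096]),t)
    g=c["frame"]; u,v=map(int,proj(c,t-[0,0,.096])); 
    P=cloud(c); rim=(abs(P[...,2]-.0832)<.003)&(np.hypot(P[...,0]-.563,P[...,1]+.354)<.05); q=P[rim]; print("rim",cv2.fitEllipse(cv2.convexHull(q[:,:2].astype(np.float32)))[0])
    k=(P[...,2]>t[2]-.1)&(P[...,2]<t[2]-.06)&(np.hypot(P[...,0]-t[0],P[...,1]-t[1])<.03); q=P[k]; print("rod",len(q),q[:,2].min(),[np.median(q[abs(q[:,2]-t[2]+d)<.005],0)[:2]-t[:2] for d in(.07,.08,.09)])
save(c,"w3.png")
c=cam("top"); print("top",bore(c)); 
cv2.imwrite("pics/w3c.png",cv2.resize(cam("wrist")["frame"][60:260,200:460,::-1],None,fx=3,fy=3,interpolation=2))
E
```

```text
(array([337.55294118, 111.23529412]), np.int32(85), array([ 0.5627776 , -0.35313401,  0.0735    ]))
tip exp (np.float64(276.6843899631588), np.float64(203.45293797462418)) [ 0.47453798 -0.33020697  0.26003874]
rim (0.5627186298370361, -0.35415732860565186)
rod 156 0.16477829008377715 [array([0.00375161, 0.00103952]), array([0.00365461, 0.00179725]), array([0.00363113, 0.00180789])]
(array([346.93636364, 114.48181818]), np.int32(110), array([ 0.5628197 , -0.35335563,  0.0735    ]))
tip exp (np.float64(276.4428012303776), np.float64(203.67735896211798)) [ 0.47522655 -0.33014273  0.21052376]
rim (0.5626842975616455, -0.35420459508895874)
rod 154 0.11629988453516099 [array([0.00405198, 0.0015993 ]), array([0.00406682, 0.00166471]), array([0.00398833, 0.00162213])]
(array([364.9 , 150.23]), np.int32(100), array([ 0.56305236, -0.35307869,  0.0735    ]))
tip exp (np.float64(276.6039079305581), np.float64(203.5774387473239)) [ 0.4947751  -0.30031393  0.21000067]
rim (0.5626824498176575, -0.35417696833610535)
rod 156 0.11494277830646954 [array([0.00394582, 0.00097179]), array([0.00391865, 0.00175838]), array([0.00407906, 0.00170686])]
top (array([308.17647059, 115.94117647]), np.int32(17), array([ 0.56237664, -0.35361329,  0.0735    ]))
```

View pics/w3c.png

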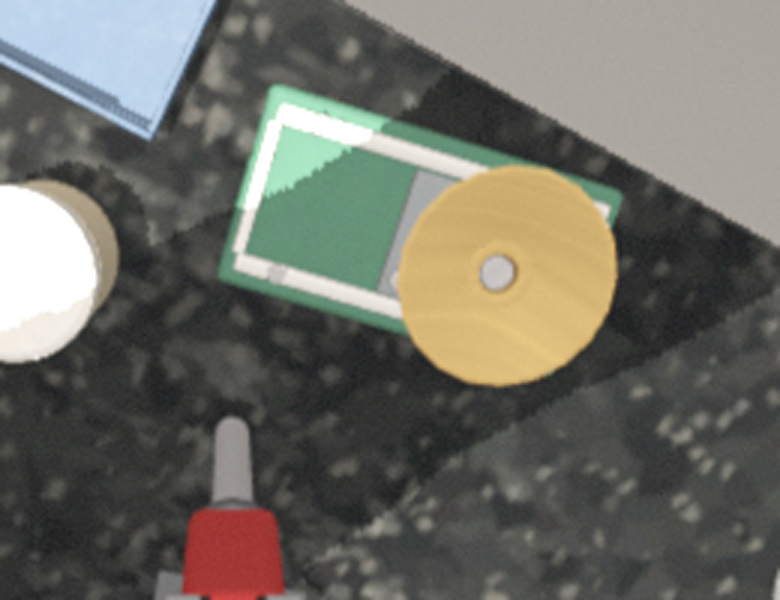

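The crop shows the bore (grey dowel top) at (498,272) in the funnel, and the rod is straight in the hand: its measured side offset matches its radius. The bore estimates agree to about 1 mm at (0.5628, -0.3537). I'll feel down.

```bash
cat >> h.py <<'E'
def st(msg=""):
    o=monitor.get_obs(); t=np.array(o["tcp_pos"]); print(msg,"t",round(o["time_s"],1),"tip",(t-[0,0,.096]).round(4),"F",np.round(o["ft_force"],1),"T",np.round(o["ft_torque"],2)); return o
E
python3 - <<'E'
from h import *
X,Y=.5628,-.3537
env.move_to([X,Y,.215],down(27)); env.line_to([X,Y,.182],vel=.05); env.pause(.4); st("above")
print(env.line_to([X,Y,.164],vel=.008,force_limit=4)); st("touch"); env.pause(.2); st()
E
```

```text
above t 11.3 tip [ 0.5628 -0.3537  0.0861] F [ 0.8  0.4 -0.9] T [-0.    0.04  0.01]
True
touch t 13.0 tip [ 0.5628 -0.3537  0.0706] F [ 0.7 -0.8  4.2] T [-0.12  0.    0.  ]
 t 13.2 tip [ 0.5627 -0.3537  0.0705] F [ 0.2 -0.6  5.1] T [-0.1  -0.07  0.02]
```

The tip stopped at 70.5 mm, below the bore mouth even after about 1.2 mm of sink, so it is in the bore on the dowel. I'll drive it slowly.

Run:
```python
from h import *
X,Y=.5628,-.3537
for z in (.066,.060,.054,.048,.0415):
    r=env.line_to([X,Y,z+.096],vel=.008,force_limit=7); o=st(r)
    if r: break
```

```text
False t 13.9 tip [ 0.5629 -0.3538  0.0661] F [ 0.7 -0.5  5.4] T [0.1  0.01 0.03]
False t 14.8 tip [ 0.5629 -0.3537  0.0601] F [ 0.  -0.8  4.3] T [-0.03  0.05  0.06]
False t 15.7 tip [ 0.5629 -0.3538  0.0541] F [-0.   0.2  4.8] T [-0.05 -0.02  0.05]
False t 16.6 tip [ 0.5628 -0.3537  0.048 ] F [-0.1 -0.   4.8] T [-0.03 -0.02 -0.04]
True t 17.3 tip [ 0.5633 -0.3539  0.0433] F [-0.  -0.  11.5] T [0.14 0.05 0.03]
```

Force rose to 12 N at 43.3 mm. With about 3 mm of sink that is the 46.4 mm home height. I'll withdraw and return the drift to its stand.

Run:
```python
from h import *
X,Y=.5628,-.3537
env.line_to([X,Y,.165],vel=.04); st(); env.line_to([X,Y,.225],vel=.08); env.pause(.3); st("out")
c=cam("top"); print(cloud(c)[116,308])
X,Y=.3781,-.3544
env.line_to([X,Y,.225],down(27),vel=.1); env.pause(.3)
env.line_to([X,Y,.150],vel=.06); env.pause(.3); st("above stand")
print(env.line_to([X,Y,.1005],vel=.02,force_limit=6)); st("in")
save(cam("wrist"),"w4.png")
```

```text
t 18.1 tip [ 0.5627 -0.3536  0.0687] F [ 0.1  0.6 -1.1] T [-0.08  0.03  0.04]
out t 19.3 tip [ 0.5627 -0.3536  0.1288] F [-0.4 -1.1 -0.5] T [ 0.01 -0.03  0.05]
[ 0.56705119 -0.3543163   0.06202267]
above stand t 23.3 tip [ 0.3781 -0.3544  0.0541] F [-0.3  0.  -1.2] T [ 0.03  0.   -0.02]
False
in t 25.9 tip [ 0.3781 -0.3544  0.0045] F [-0.2  0.2 -1.2] T [-0.01  0.01 -0.02]
```

Run:
```python
from h import *
X,Y=.3781,-.3544
env.set_gripper(0.6); env.pause(.3); st("released")
env.line_to([X,Y,.25],vel=.08); env.line_to([.36,-.34,.30],vel=.1); env.pause(.3)
c=cam("wrist"); P=cloud(c)
for nm,z in(("stand",(.037,.043)),("cap",(.116,.13))):
    k=(P[...,2]>z[0])&(P[...,2]<z[1])&(np.hypot(P[...,0]-.378,P[...,1]+.3535)<.045); q=P[k]
    print(nm,len(q),np.median(q[:,2]) if len(q) else 0,cv2.minAreaRect(q[:,:2].astype(np.float32)))
P=cloud(cam("top"))
for nm,(u0,u1,v0,v1),z in(("jar",(215,265,140,190),(.055,.068)),("cone",(210,250,200,240),(.01,.09))):
    q=P[v0:v1,u0:u1].reshape(-1,3); q=q[(q[:,2]>z[0])&(q[:,2]<z[1])]; print(nm,np.median(q,0).round(3))
env.line_to([.465,-.30,.27]); env.pause(.2); w=cam("wrist")
Q=cloud(w); u,v=map(int,np.round(proj(w,[.5628,-.3537,.0745]))); print("in bore z",Q[v-3:v+4,u-3:u+4,2].min(),st()["finger_gap"])
cv2.imwrite("pics/w5.png",cv2.resize(w["frame"][40:300,160:500,::-1],None,fx=2.2,fy=2.2))
```

```text
released t 26.8 tip [ 0.3781 -0.3544  0.0045] F [-0.6 -0.1 -0.2] T [0.   0.02 0.01]
stand 1895 0.040139871559113804 ((0.37817373871803284, -0.3547349274158478), (0.06036018207669258, 0.060158152133226395), 17.94671058654785)
cap 263 0.12273937632042414 ((0.3785482943058014, -0.35485008358955383), (0.016938844695687294, 0.0165575984865427), 26.986515045166016)
jar [nan nan nan]
cone [nan nan nan]
 t 31.1 tip [ 0.4646 -0.3004  0.1744] F [ 0.6 -0.1 -0. ] T [-0.04  0.01 -0.02]
in bore z 0.03711100301284781 0.5989243569002223
  return _methods._mean(a, axis=axis, dtype=dtype,
  ret = um.true_divide(
```

View pics/w5.png

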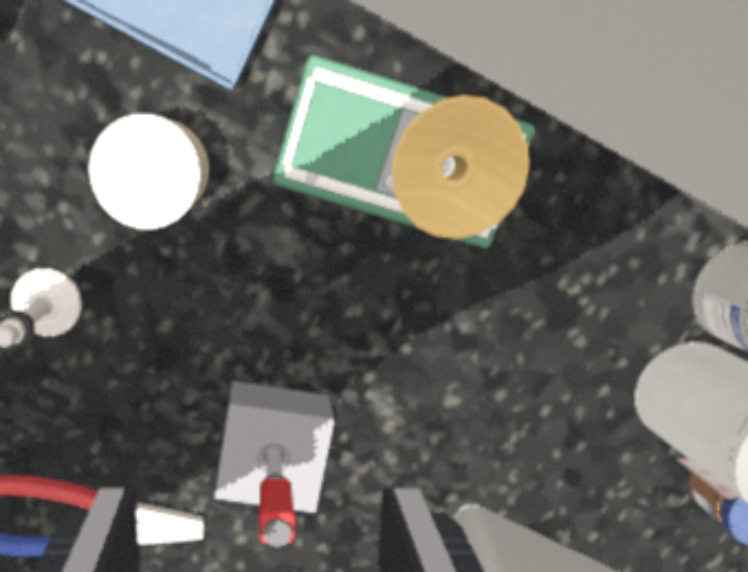

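The picture shows the drift standing upright in its stand at (275,500), the dowel deep in the bore at (450,166), the jar at (145,170) and the cone at (45,305) undisturbed, and the hand clear. Handing in.

```bash
python3 -c "
from h import *
print(order.hand_in())"
```

```text
the job is handed in; nothing more can be done
None
```

I drove the dowel home with about 12 N peak push and stood the drift upright and released in its grey stand; the jar and cone look undisturbed in the final picture, and the job is handed in at about 31 s (no verdict returned).

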